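# Clamp a ski scraper for filing with a ratchet lever

## Robot

A 6-joint arm with a two-finger parallel gripper is mounted at the origin on the work surface. World frame = base frame: x ahead of the robot, y to its left, z up, the work surface at z = 0. Lengths are in mm, angles in degrees, forces in N, time in s.
With the tool pointing down it reaches from about 300 to 850 mm from the base axis. Payload 4.2 kg.
Tool frame: the origin (TCP) lies midway between the tips of the shut fingers; the grasp point (between the pads) lies 19 mm behind it; z points along the fingers, x is the direction in which the jaws open and shut, and the axes are right-handed (so a half turn about z gives the same grasp; the last joint's range is limited). The gripper opens to 91 mm and grips with 3 to 60 N. Pads are 32 mm wide; open, the fingers measure 118 mm over their backs; the gripper's body (76 mm by 178 mm) begins 60 mm behind the grasp point.
Start: joints at [64.171, 18.312, 89.639, -0, 72.044, -1.146], TCP at [240.123, 522.479, 213.976] pointing down, gripper open.
Joint ranges: [-177.97, 177.97], [-48.28, 115.42], [12.27, 149.76], [-77.06, 257.06], [2.81, 150.46], [-146.56, 146.56]. Speed limits (degrees/s): [147.25, 147.25, 180, 180, 180, 180].

## Interface

Orientations are given as [roll, pitch, yaw] about the fixed x, y, z axes, in that order (R = Rz(yaw) Ry(pitch) Rx(roll)).
In Python, from workcell import env gives the robot as it stands. The module is installed in compiled form; this text tells all that it offers.
- The arm moves only by the tool drive_tool, never from a script. Its argument "series" is a list of rows, each a list of 3 entries, a list of its own where there are three numbers: the closure, from 0 (fully open) to 1 (shut), then the shift along the tool's x, y, z in mm, then the turn, a rotation vector about the tool's x, y, z in rad. In form: [[gripper, [dx, dy, dz], [rx, ry, rz]], ...]. A call has exactly 5 rows; each row is the pose to reach, as a shift and turn from the pose commanded when the call began, along the tool's axes at that moment; what a row does not reach only later rows make up. A row lasts 1/10 s, in which the tool goes at most 50 mm and 8.59 degrees, less where a joint would pass 70% of its speed; a pose out of reach is approached as far as the arm can. A call with a gripper value outside its range is refused whole. The fingers move at their own pace and stop on an object; "squeeze" is the grip in N (left out, the last holds). Time passes only in rows, so rows that repeat a pose let the fingers close, or fill a call up. It gives the time, the measured TCP pose, the force and the opening at its end, in the units of the state.
- env.state(): the state, without advancing time (a new reading comes with each control period).
- env.grab_frame(name): name is "side" or "top"; returns a dict with "image" (384x512x3 uint8, red, green, blue), "K" (3x3 intrinsics, pixels), "origin" and "orientation" of the camera in the world. Camera axes: x right, y down, z forward; pixel columns grow to the right and rows downward; lengths in mm; the calibration is good to about 2 mm. A picture is of the moment at which its call begins. There is no depth.
- env.job_done(): hands the job in, once; it reports no verdict.
The state is a dict: "time_s": time; "qpos": joint angles; "qvel": joint speeds; "effort": joint torques, N m; "ee_pos": TCP position; "ee_rot": TCP orientation; "force": force on the tool from outside, world axes, zero at the start; "torque": the same for the moment, N m; "gripper_width": finger opening in mm.
Only numpy, scipy, OpenCV 4.12 (cv2) and the standard library are available. Lean on these libraries where they do the work, as an engineer would, in place of code of your own. Each camera call takes 0.05 s, during which the arm holds its last target.

## Task

Push the blue ski scraper back until its rear edge sits against both stop pins, then clamp it down with the yellow lever: turn clockwise to tighten, lift the lever off its serrations to swing it back whenever you run out of sweep, and stop when it takes about 10 to 11 N at the grip, 0.8 N m - much more would crack the acrylic. Finally lift the lever once more if need be and leave it dropped on its serrations pointing out to one side, clear of the front filing edge; leave the other things on the bench alone.

Things in the scene. Friction and masses are not known exactly. Their poses are not given: they have to be found in the camera images.
- jig: Scraper sharpening clamp fixed to the plywood, grey base 144 x 136 x 12 mm. 'Jig x/y/z' below means this frame in mm: origin on the table, x to the clamp's rear, y to its left, z up; its front (-x) is the filing side. Bed: x -22 to 24, y -55 to 55, top at z 33 to 35 (worn, differs). Two steel stop pins, 6 mm thick, top z 48, at x 33, y +38 and -38.
- scraper: Blue acrylic ski scraper, loose, 60 (its x) x 140 (its y) x 5 mm, 50 g; origin at the centre of its underside. It lies on the bed under the raised clamp plate, 9 to 16 mm too far forward and slightly askew. Its front edge overhangs the bed: a fingertip let down to jig z 30 can push on it. It slides with under 1 N. It cracks above 200 N of clamping force.
- edge_left (a point): Point on the scraper's rear edge, half-way through its thickness, that meets the left stop pin, 38 mm left of the middle. Against the pin it is at jig x 30.
- edge_right (a point): The same point for the right stop pin, 38 mm right of the middle; against the pin it is at jig x 30.
- clamp_plate: Hinged steel plate 80 x 40 x 5 mm; under its front end (jig x 0, y 0) a ribbed black rubber foot, 22 x 40 mm, on a locked spindle whose length was set by hand and differs by +-1.5 mm. Origin on the hinge (jig x 65, z 49). The screw lowers the foot 3.1 mm per rad; it starts 4 to 10 mm above the scraper, touches after 1.2 to 3.2 rad, then presses 500 to 700 N harder per rad.
- lever_axis (a point): Point on the vertical axis of the clamp screw and lever (jig x 45, y 0) at the height of the middle of the dropped lever's arm, jig z 88. The lever's hub is 44 mm across, its top at z 97.
- lever_grip (a point): Gripping point on the yellow ratchet lever: middle of its arm, 78 mm out from the axis, jig z 88 when dropped. x axis outward along the arm, z up. The arm is a level bar 14 mm wide, 16 mm high, its end 104 mm out. It starts dropped, pointing left to front-left. Clockwise from above tightens; raised, it moves straight up with the hub.
- serrations (a point): Centre of the ring of 16 serrations under the hub (jig x 45, y 0, z 72), one each 22.5 degrees, about 3 degrees of play. A spring holds the lever down in them. Lifted 5 mm or more (4.5 to 7 N, stop at 10 mm) it swings free and the screw stays put. It drops in only where teeth meet gaps: whole 22.5 degree steps from where it was lifted, or nudge it until it drops.
- screw_foot (a point): Foot of the captive clamp screw (jig x 45, y 0, z 26). To turn it takes, as torque about its axis (and as a sideways push at the lever's gripping point): 0.3 to 0.45 N m (4 to 6 N) with the plate clear of the scraper; 0.69 (8.8 N) when it presses with 80 N; 0.81 (10.4 N) at 120 N; 0.93 (12 N) at 160 N; 1.05 (13.4 N) at 200 N, where the scraper cracks. A firm pinch also carries twist: add it. The screw holds where left.
- post_left (a point): Top of the left file-guide post, steel, 12 mm thick, at jig x 72, y 45, up to z 118, joined to the right one by a rail of 10 mm. The posts stop the lever's arm about 73 degrees either side of straight back, so it sweeps only the front half and a little more.
- post_right (a point): Top of the right file-guide post, at jig x 72, y -45, z 118.
- tackle_box: Red lidded tackle box, 158 x 278 x 143 mm, 1.8 kg; origin under its centre. A bystander: leave it alone.
- bamboo_brush: Bamboo-backed wax brush, bristles down, 55 x 150 x 42 mm; origin under its centre. A bystander: leave it alone.
- groove_scraper: Flat stainless groove scraper, 22 x 128 x 4 mm; origin under its centre. A bystander: leave it alone.
- wax_block: Orange wax block, 45 x 85 x 22 mm; origin under its centre. A bystander: leave it alone.
- cup: Clear plastic cup, 76 mm across, 95 mm high; origin under its centre. A bystander: leave it alone.
- guided_file: Mill file with wooden handle and guide rod, 22 x 395 x 18 mm, long side along its y; origin under its centre. A bystander: leave it alone.
- cork_block: Waxing cork, 65 x 100 x 35 mm; origin under its centre. A bystander: leave it alone.
Things that resemble listed ones, but are neither listed nor needed, are in the scene too. What is shaped like the jig but orange is not meant. What is shaped like the scraper but turquoise is not meant.

How it is judged:
By the outcome, as a careful person would: the job done as asked, in the order asked, and still so for the second after the job is handed in, with the robot touching nothing.
It also fails if it takes over 72 s, if anything falls off the work surface, if the arm or the gripper's body presses on something with over 40 N, if the wrist force passes 120 N, or if a joint passes its speed limit or range.

## Working session

There is one attempt and no reset: what is moved stays moved. The work goes in short steps, Python scripts to look and compute and a tool call to move; the robot and the scene stay as the last step left them, time stands still between calls to the robot, and variables do not carry over. Pictures are saved under pics/ and viewed, and the job is handed in when it is done.

Besides the shell and the picture viewer there is one more tool, called as a command line: name --argument value ..., lists and objects as JSON in quotes. drive_tool: Moves the arm, as the interface text tells. Its arguments: {"type":"object","properties":{"series":{"type":"array","items":{"type":"array"}},"squeeze":{"type":"number"}},"required":["series"]}

```bash
mkdir -p pics; cat > h.py <<'E'
import numpy as np,cv2
from workcell import env
from scipy.spatial.transform import Rotation as R
def grab(n,save=None):
    f=env.grab_frame(n)
    if save: cv2.imwrite('pics/'+save,cv2.cvtColor(f['image'],cv2.COLOR_RGB2BGR))
    return f
def Rm(o):
    o=np.array(o,float)
    if o.shape==(3,3): return o
    if o.size==3: return R.from_euler('xyz',o,degrees=True).as_matrix()
    return R.from_quat(o).as_matrix()
def ray(f,u,v,z):
    d=Rm(f['orientation'])@np.linalg.inv(f['K'])@np.array([u,v,1.]);o=np.array(f['origin'])
    return o+d*(z-o[2])/d[2]
def proj(f,p):
    c=Rm(f['orientation']).T@(np.array(p,float)-np.array(f['origin']));q=f['K']@c;return q[:2]/q[2]
E
python3 - <<'E'
from h import *
print(env.state())
for n in('side','top'):
    f=grab(n,n+'0.png');print(n,f['K'],f['origin'],f['orientation'])
E
```

```text
{'time_s': 0.0, 'qpos': array([ 6.41704968e+01,  1.83497176e+01,  8.97056407e+01, -6.44721064e-04,
        7.20424939e+01, -1.14642425e+00]), 'qvel': array([-0.0915586 ,  0.02408339, -0.04581577, -0.0412681 , -0.03777441,
       -0.10022508]), 'effort': array([ 1.29992721e-03, -4.12465811e+01, -2.31970417e+01,  7.27177807e-02,
        4.60649945e-02, -1.45769591e-04]), 'ee_pos': array([239.91099226, 522.01464042, 213.14473681]), 'ee_rot': array([-1.79998655e+02,  9.78449387e-02,  6.53171215e+01]), 'force': array([-0.14479738, -0.0934863 , -0.36694396]), 'torque': array([-0.01640569,  0.00935989, -0.02006139]), 'gripper_width': 91.36103655618979}
side [[414.30400534   0.         254.88028322]
 [  0.         414.30400534 188.78960105]
 [  0.           0.           1.        ]] [ 282.26025304 -998.00466467  826.90162351] [-127.28166599    0.94033084  -12.86687544]
top [[381.41348486   0.         262.30784242]
 [  0.         381.41348486 194.11944934]
 [  0.           0.           1.        ]] [ 239.92425289  -25.88393388 1125.24918242] [-166.58166473    0.31744598  -91.71098716]
```

View pics/side0.png

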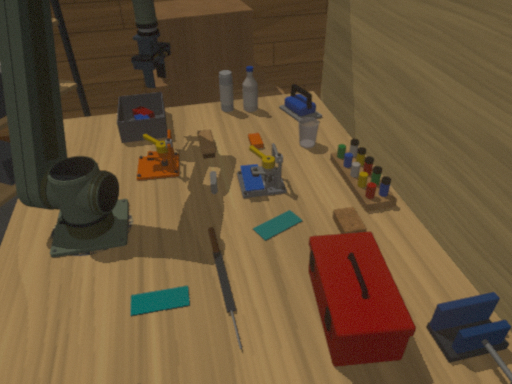

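View pics/top0.png

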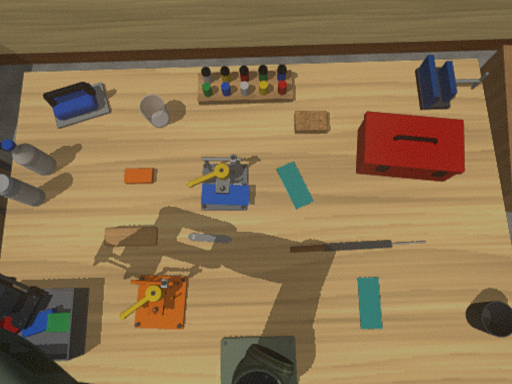

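The real jig, with a grey base and blue scraper, is at top (225,185) and side (263,178). Possible mix-ups are the orange jig at top (160,302) and the turquoise scrapers at top (294,185) and (370,302). I'll check this with a close crop.

```bash
python3 - <<'E'
from h import *
a=cv2.imread('pics/top0.png')[145:225,175:265];b=cv2.imread('pics/side0.png')[135:205,225:300]
cv2.imwrite('pics/ct.png',cv2.resize(a,None,fx=7,fy=7,interpolation=cv2.INTER_CUBIC))
cv2.imwrite('pics/cs.png',cv2.resize(b,None,fx=8,fy=8,interpolation=cv2.INTER_CUBIC))
E
```

```text
(no output)
```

View pics/ct.png

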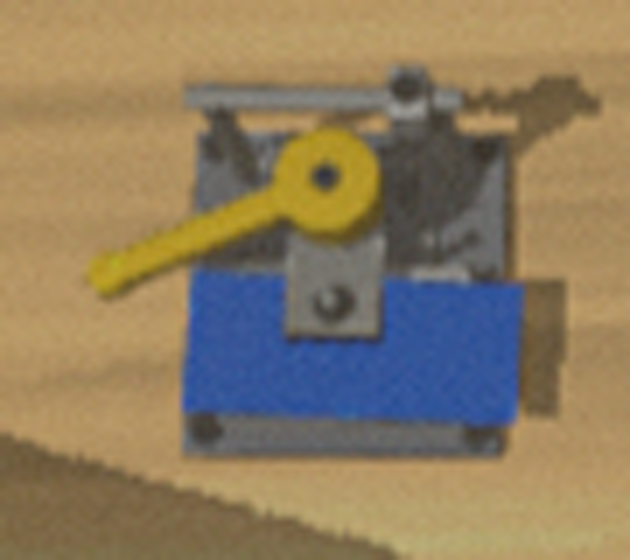

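View pics/cs.png

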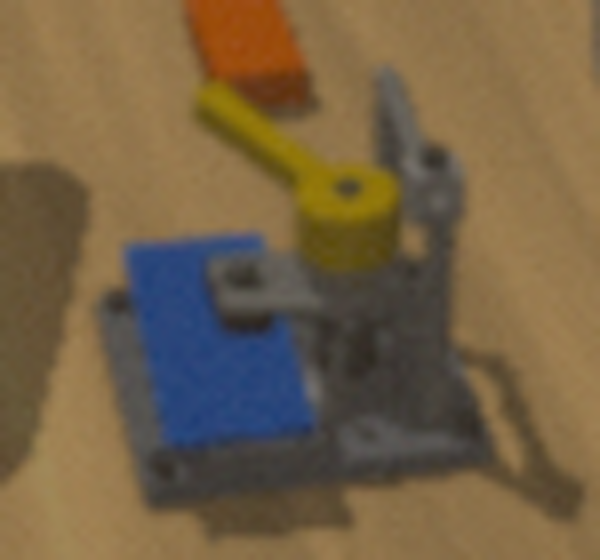

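```bash
cat >> h.py <<'E'
def masks(im):
    h=cv2.cvtColor(im,cv2.COLOR_RGB2HSV)
    ye=cv2.inRange(h,(22,150,90),(32,255,255)); bl=cv2.inRange(h,(106,140,60),(118,255,255))
    return ye,bl
def blob(m,roi):
    x0,y0,x1,y1=roi;z=np.zeros_like(m);z[y0:y1,x0:x1]=m[y0:y1,x0:x1];return z
E
python3 - <<'E'
from h import *
T=(175,140,275,225);S=(225,130,300,205)
f=grab('top');ye,bl=masks(f['image']);ye=blob(ye,T);bl=blob(bl,T)
# hub via erosion
dt=cv2.distanceTransform(ye,cv2.DIST_L2,5);_,mx,_,p=cv2.minMaxLoc(dt);print('hub px',p,mx)
v,u=np.where(dt>mx-1.6);hc=(u.mean(),v.mean());print(hc)
H=ray(f,*hc,97);print('hub',H)
v,u=np.where(ye>0);P=np.array([ray(f,a,b,92) for a,b in zip(u,v)])
r=np.hypot(*(P-H)[:,:2].T);arm=P[r>32];far=P[np.argsort(r)[-8:]].mean(0)
c=arm.mean(0)-H;print('arm dir mean',np.degrees(np.arctan2(c[1],c[0])),'max r',r.max())
cs,_=cv2.findContours(bl,0,1);cs=max(cs,key=cv2.contourArea);rr=cv2.minAreaRect(cs);print('blue',rr)
hull=cv2.convexHull(cs);ap=cv2.approxPolyDP(hull,3,True)[:,0];
for a in ap: print(a,ray(f,*a,39).round(1))
# grey-base lower edge
f2=grab('side');ye2,bl2=masks(f2['image']);ye2=blob(ye2,S);bl2=blob(bl2,S)
cs,_=cv2.findContours(bl2,0,1);cs=max(cs,key=cv2.contourArea)
for a in cv2.approxPolyDP(cv2.convexHull(cs),3,True)[:,0]: print('s',a,ray(f2,*a,39).round(1))
# side hub top center px from crop (350,187)/8
print('side hub',ray(f2,225+350/8-.5,135+187/8-.5,97))
for q in [(183,457),(508,457),(515,135),(197,135)]:
    print('base',ray(f,175+q[0]/7-.5,145+q[1]/7-.5,12).round(1))
for q in [(186,97),(460,97)]: print('rail',ray(f,175+q[0]/7-.5,145+q[1]/7-.5,113).round(1))
for q in [(155,500),(490,455),(103,300)]: print('sbase',ray(f2,225+q[0]/8-.5,135+q[1]/8-.5,10).round(1))
E
```

```text
hub px (221, 175) 4.0
(np.float64(215.546875), np.float64(173.9375))
hub [547.65192314 102.0362663   97.        ]
arm dir mean 101.57644359404328 max r 84.68002433642712
blue ((224.7584991455078, 194.27920532226562), (46.965274810791016, 19.17812728881836), 2.2025983333587646)
[203 184] [535.3 146.3  39. ]
[248 186] [525.   13.8  39. ]
[247 204] [471.   17.8  39. ]
[201 202] [481.1 151.8  39. ]
s [242 167] [485. 143.  39.]
s [250 166] [512.5 142.2  39. ]
s [260 176] [531.8  77.2  39. ]
s [263 187] [527.1  16.8  39. ]
s [246 189] [472.9  19.7  39. ]
side hub [562.52338088  89.28687497  97.        ]
base [463.4 157.1  12. ]
base [459.1  19.   12. ]
base [602.3  13.   12. ]
base [606.7 152.1  12. ]
rail [589.5 140.4 113. ]
rail [586.   31.1 113. ]
sbase [464.7  17.8  10. ]
sbase [601.6  13.6  10. ]
sbase [471.  158.9  10. ]
```

```bash
python3 - <<'E'
from h import *
for n,roi,z in(('top',(175,140,275,225),97),('side',(225,130,300,205),97)):
    f=grab(n);h=cv2.cvtColor(f['image'],cv2.COLOR_RGB2HSV)
    ye=blob(cv2.inRange(h,(20,110,60),(34,255,255)),roi);b=f['image'].astype(int)
    ye=blob((((b[...,0]-b[...,2])>85)&(h[...,1]>180)).astype(np.uint8)*255,roi)
    cs,_=cv2.findContours(ye,0,1);c=max(cs,key=cv2.contourArea);print(n,cv2.contourArea(c),cv2.boundingRect(c))
    cv2.imwrite('pics/m_%s.png'%n,cv2.resize(ye[roi[1]:roi[3],roi[0]:roi[2]],None,fx=5,fy=5,interpolation=0))
    m=cv2.drawContours(np.zeros_like(ye),[c],-1,255,-1)
    if n=='top':
        k=cv2.getStructuringElement(cv2.MORPH_ELLIPSE,(9,9));hub=cv2.morphologyEx(m,cv2.MORPH_OPEN,k)
        v,u=np.where(hub>0);H=ray(f,u.mean(),v.mean(),95);print('hub',u.mean(),v.mean(),H)
        v,u=np.where((m>0));P=np.array([ray(f,a,b,94)for a,b in zip(u,v)])-H;r=np.hypot(P[:,0],P[:,1])
        A=P[(r>35)];ang=np.degrees(np.arctan2(A[:,1],A[:,0]));print('arm ang',ang.mean(),'rmax',r.max(),len(A))
E
```

```text
top 239.5 (188, 164, 41, 23)
hub 221.0 170.5759493670886 [557.64133762  86.88853684  95.        ]
arm ang 111.827520941149 rmax 100.51828093326418 102
side 233.5 (248, 133, 27, 31)
```

View pics/m_top.png

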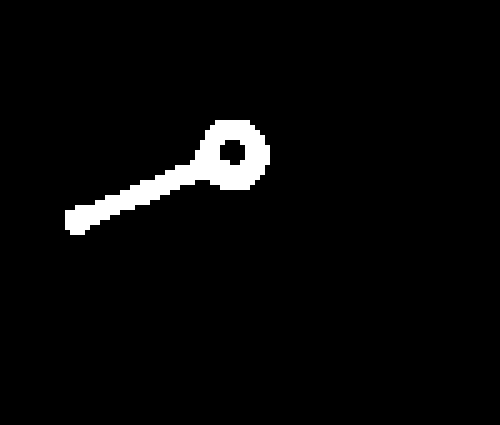

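```bash
cat >> h.py <<'E'
import json
def getc(): return json.load(open('cmd.json'))
def setc(p,yaw): json.dump({'p':list(map(float,p)),'yaw':float(yaw)},open('cmd.json','w'))
def tr(yaw): return R.from_euler('xyz',[180,0,yaw],degrees=True).as_matrix()
# print rows for list of (p,yaw)
def rows(g,wps,commit=True,c=None):
    c=c or getc();M=tr(c['yaw']);out=[];pp,py=np.array(c['p']),c['yaw']
    for p,y in wps:
        p=np.array(p,float);d=M.T@(p-np.array(c['p']))
        if np.linalg.norm(p-pp)>50 or abs(y-py)>8.55: print('WARN limit',np.linalg.norm(p-pp),y-py)
        pp,py=p,y
        rz=-np.radians(y-c['yaw'])
        out.append([g,[round(float(a),1) for a in d],[0,0,round(float(rz),4)]])
    print(json.dumps(out))
    if commit: setc(pp,py)
def line(g,p,yaw,n=5,commit=True):
    c=getc();a=np.array(c['p']);t=[(a+(np.array(p)-a)*min(i/n,1),c['yaw']+(yaw-c['yaw'])*min(i/n,1)) for i in range(1,6)]
    rows(g,t,commit)
E
python3 - <<'E'
from h import *
setc([240.123,522.479,213.976],65.317)
line(.45,[340,306.7,190],77)
line(.45,[440,91,110],88)
E
```

```text
[[0.45, [-30.9, 36.2, 4.8], [0, 0, -0.0408]], [0.45, [-61.7, 72.3, 9.6], [0, 0, -0.0816]], [0.45, [-92.6, 108.5, 14.4], [0, 0, -0.1223]], [0.45, [-123.5, 144.7, 19.2], [0, 0, -0.1631]], [0.45, [-154.4, 180.9, 24.0], [0, 0, -0.2039]]]
WARN limit 50.170305958803944 2.200000000000003
WARN limit 50.17030595880397 2.200000000000003
WARN limit 50.170305958803944 2.1999999999999886
WARN limit 50.17030595880397 2.200000000000003
WARN limit 50.170305958803944 2.200000000000003
[[0.45, [-37.5, 29.2, 16.0], [0, 0, -0.0384]], [0.45, [-75.1, 58.4, 32.0], [0, 0, -0.0768]], [0.45, [-112.6, 87.6, 48.0], [0, 0, -0.1152]], [0.45, [-150.1, 116.8, 64.0], [0, 0, -0.1536]], [0.45, [-187.7, 146.0, 80.0], [0, 0, -0.192]]]
```

drive_tool --series '[[0.45, [-30.9, 36.2, 4.8], [0, 0, -0.0408]], [0.45, [-61.7, 72.3, 9.6], [0, 0, -0.0816]], [0.45, [-92.6, 108.5, 14.4], [0, 0, -0.1223]], [0.45, [-123.5, 144.7, 19.2], [0, 0, -0.1631]], [0.45, [-154.4, 180.9, 24.0], [0, 0, -0.2039]]]'

```text
time_s: 0.8
ee_pos: [340.4, 305.0, 189.9]
ee_rot: [180.0, -0.0, 77.1]
force: [0.3, -0.6, -0.5]
gripper_width: 53.9
```

drive_tool --series '[[0.45, [-37.5, 29.2, 16.0], [0, 0, -0.0384]], [0.45, [-75.1, 58.4, 32.0], [0, 0, -0.0768]], [0.45, [-112.6, 87.6, 48.0], [0, 0, -0.1152]], [0.45, [-150.1, 116.8, 64.0], [0, 0, -0.1536]], [0.45, [-187.5, 145.5, 79.5], [0, 0, -0.192]]]'

```text
time_s: 1.3
ee_pos: [440.1, 89.7, 110.2]
ee_rot: [179.9, -0.0, 88.1]
force: [1.3, 0.9, 0.8]
gripper_width: 50.4
```

```bash
python3 - <<'E'
from h import *
s=env.state();print(s['time_s'],s['ee_pos'],s['ee_rot'],s['force'],s['gripper_width'])
line(.45,[440,91,28],88)
f=grab('top','t1.png');a=cv2.imread('pics/t1.png')[140:240,160:290];cv2.imwrite('pics/t1c.png',cv2.resize(a,None,fx=6,fy=6,interpolation=cv2.INTER_CUBIC))
E
```

```text
1.3 [440.14896019  89.68023907 110.21868889] [ 1.79940545e+02 -2.42458829e-02  8.80879225e+01] [1.25329581 0.93604218 0.76929257] 50.370061086476106
[[0.45, [0.0, -0.0, 16.4], [0, 0, -0.0]], [0.45, [0.0, -0.0, 32.8], [0, 0, -0.0]], [0.45, [0.0, -0.0, 49.2], [0, 0, -0.0]], [0.45, [0.0, -0.0, 65.6], [0, 0, -0.0]], [0.45, [0.0, -0.0, 82.0], [0, 0, -0.0]]]
```

View pics/t1c.png

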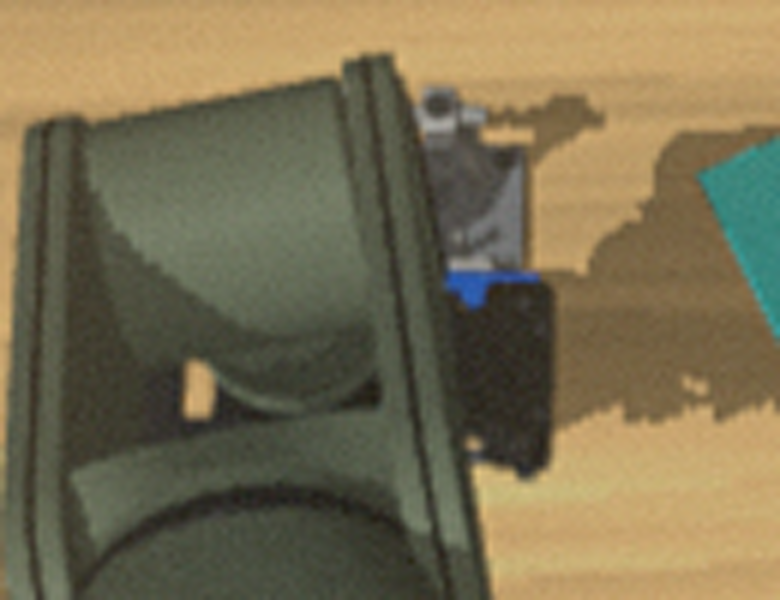

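The arm covers most of the jig in this view. Only the jig's right side shows, at crop (490,200), with the gripper just in front of it. Next I go down.

drive_tool --series '[[0.45, [0, 0, 20], [0, 0, 0]], [0.45, [0, 0, 40], [0, 0, 0]], [0.45, [0, 0, 60], [0, 0, 0]], [0.45, [0, 0, 75], [0, 0, 0]], [0.45, [0, 0, 82], [0, 0, 0]]]'

```text
time_s: 1.85
ee_pos: [438.7, 91.5, 27.5]
ee_rot: [-179.9, 0.0, 88.0]
force: [-0.2, -0.5, -0.3]
gripper_width: 49.9
```

```bash
python3 - <<'E'
from h import *
s=env.state();print(s['time_s'],s['ee_pos'],s['ee_rot'],s['force'],s['gripper_width'])
# push along jig x (-2deg)
d=np.array([np.cos(np.radians(-2)),np.sin(np.radians(-2)),0])
line(.45,np.array(getc()['p'])+20*d,88,commit=False)
f=grab('side','s1.png');a=cv2.imread('pics/s1.png')[110:220,190:320];cv2.imwrite('pics/s1c.png',cv2.resize(a,None,fx=6,fy=5.4,interpolation=cv2.INTER_CUBIC))
E
```

```text
1.85 [438.70370887  91.48387378  27.46307936] [-1.79877434e+02  2.24992022e-02  8.79885570e+01] [-0.17729132 -0.47045818 -0.33669094] 49.92415447921045
[[0.45, [0.0, 4.0, 0.0], [0, 0, -0.0]], [0.45, [0.0, 8.0, 0.0], [0, 0, -0.0]], [0.45, [0.0, 12.0, 0.0], [0, 0, -0.0]], [0.45, [0.0, 16.0, 0.0], [0, 0, -0.0]], [0.45, [0.0, 20.0, 0.0], [0, 0, -0.0]]]
```

View pics/s1c.png

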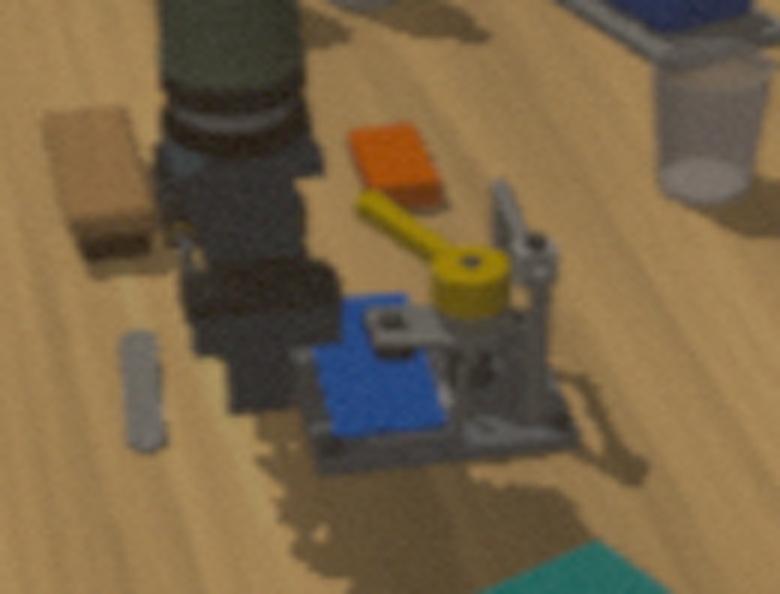

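The fingers are down in front of the jig (crop 270,370), and the scraper is at (380,380). I'll push along jig +x.

drive_tool --series '[[0.45, [0, 5, 0], [0, 0, 0]], [0.45, [0, 10, 0], [0, 0, 0]], [0.45, [0, 15, 0], [0, 0, 0]], [0.45, [0, 18, 0], [0, 0, 0]], [0.45, [0, 21, 0], [0, 0, 0]]]'

```text
time_s: 2.4
ee_pos: [460.9, 90.8, 28.8]
ee_rot: [180.0, -0.0, 88.0]
force: [-0.3, -0.2, 0.7]
gripper_width: 50.3
```

drive_tool --series '[[0.45, [0, 1, 0], [0, 0, 0]], [0.45, [0, 2, 0], [0, 0, 0]], [0.45, [0, 3, 0], [0, 0, 0]], [0.45, [0, 4, 0], [0, 0, 0]], [0.45, [0, 5, 0], [0, 0, 0]]]'

```text
time_s: 2.9
ee_pos: [465.5, 90.6, 28.5]
ee_rot: [180.0, -0.0, 88.0]
force: [-1.0, 0.4, 0.3]
gripper_width: 50.2
```

drive_tool --series '[[0.45, [0, 0.8, 0], [0, 0, 0]], [0.45, [0, 1.6, 0], [0, 0, 0]], [0.45, [0, 2.4, 0], [0, 0, 0]], [0.45, [0, 3.2, 0], [0, 0, 0]], [0.45, [0, 4, 0], [0, 0, 0]]]'

```text
time_s: 3.4
ee_pos: [468.0, 90.4, 28.4]
ee_rot: [-179.8, 0.0, 88.0]
force: [-5.6, 1.3, 4.2]
gripper_width: 50.1
```

```bash
python3 - <<'E'
from h import *
s=env.state();print(s['time_s'],s['ee_pos'],s['force'],s['torque'])
f=grab('side','s2.png');a=cv2.imread('pics/s2.png')[130:205,220:300];cv2.imwrite('pics/s2c.png',cv2.resize(a,None,fx=8,fy=8,interpolation=cv2.INTER_CUBIC))
s=env.state();print(s['time_s'],s['ee_pos'],s['force'],s['torque'])
E
```

```text
3.4 [467.99577227  90.44361437  28.38455842] [-5.61773088  1.28716196  4.18408519] [ 0.27957579  0.86704093 -0.00693142]
3.45 [468.01395265  90.44488898  28.38465919] [-4.99087412  1.22574036  4.28803894] [ 0.2023436   0.91123525 -0.01375517]
```

View pics/s2c.png

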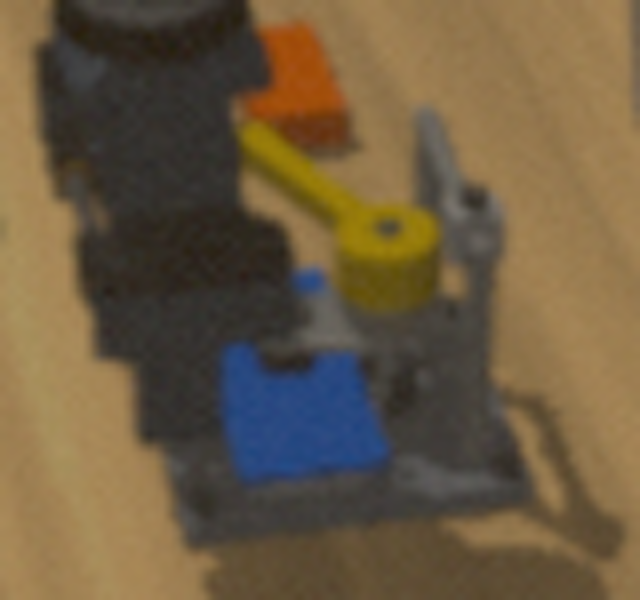

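drive_tool --series '[[0.45, [0, 0.4, 0], [0, 0, 0]], [0.45, [0, 0.8, 0], [0, 0, 0]], [0.45, [0, 1.2, 0], [0, 0, 0]], [0.45, [0, 1.5, 0], [0, 0, 0]], [0.45, [0, 1.5, 0], [0, 0, 0]]]'

```text
time_s: 3.95
ee_pos: [468.1, 90.4, 28.3]
ee_rot: [-179.7, 0.0, 88.0]
force: [-8.3, 2.5, 5.2]
gripper_width: 50.0
```

drive_tool --series '[[0.45, [0, -3, 0], [0, 0, 0]], [0.45, [0, -10, 0], [0, 0, 0]], [0.45, [0, -31.5, 0], [0, 0, 0]], [0.45, [0, -60, -40], [0, 0, 0]], [0.45, [0, -60, -90], [0, 0, 0]]]'

```text
time_s: 4.45
ee_pos: [405.4, 91.7, 117.0]
ee_rot: [-179.5, 0.1, 88.0]
force: [1.9, 1.8, -0.7]
gripper_width: 50.1
```

```bash
python3 - <<'E'
from h import *
d=np.array([np.cos(np.radians(-2)),np.sin(np.radians(-2)),0])
p=np.array([440,91,28])-28.5*d+[0,0,90];setc(p,88);s=env.state();print(s['time_s'],s['ee_pos'],p)
for n,r in(('side',(130,205,220,300)),('top',(145,225,175,265))):
    f=grab(n,n+'3.png');a=cv2.imread('pics/%s3.png'%n)[r[0]:r[1],r[2]:r[3]];cv2.imwrite('pics/%s3c.png'%n,cv2.resize(a,None,fx=7,fy=7,interpolation=cv2.INTER_CUBIC))
    ye,bl=masks(f['image']);bl=blob(bl,(r[2],r[0],r[3],r[1]));cs,_=cv2.findContours(bl,0,1);c=max(cs,key=cv2.contourArea)
    for a in cv2.approxPolyDP(cv2.convexHull(c),2.5,True)[:,0]: print(n,a,ray(f,*a,39).round(1))
E
```

```text
4.45 [405.35752978  91.66123782 117.02498662] [411.51736143  91.99463566 118.        ]
side [259 165] [543.4 140.6  39. ]
side [267 187] [539.3  13.7  39. ]
side [251 189] [488.1  15.9  39. ]
side [244 166] [492.8 147.2  39. ]
top [247 181] [540.4  16.4  39. ]
top [248 195] [497.8  14.3  39. ]
top [238 200] [483.7  43.8  39. ]
top [232 197] [493.2  61.2  39. ]
top [230 181] [541.9  66.6  39. ]
```

View pics/top3c.png

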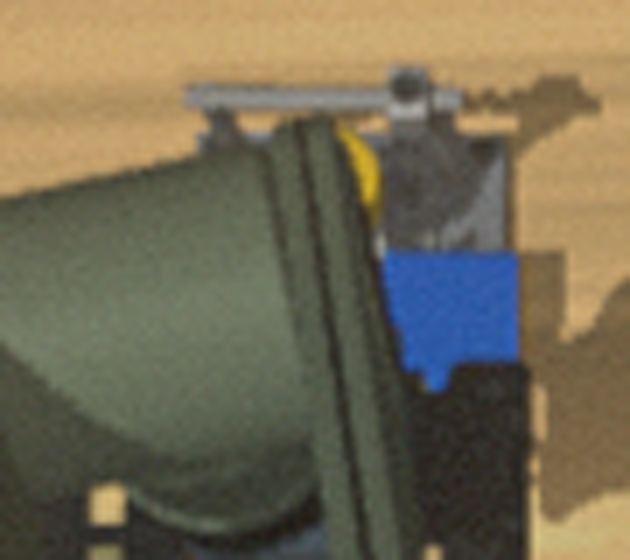

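View pics/side3c.png

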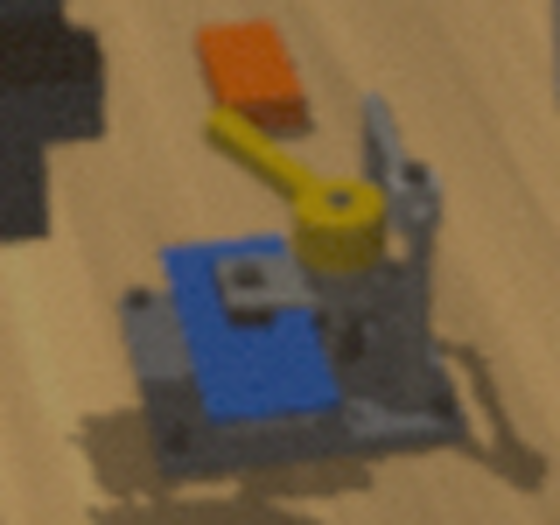

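```bash
python3 - <<'E'
from h import *
f=env.grab_frame('top');f['image']=cv2.cvtColor(cv2.imread('pics/top0.png'),cv2.COLOR_BGR2RGB)
def go(f,im,roi,hp):
    b=im.astype(int);h=cv2.cvtColor(im,cv2.COLOR_RGB2HSV)
    m=blob((((b[...,0]-b[...,2])>85)&(h[...,1]>180)).astype(np.uint8)*255,roi)
    cs,_=cv2.findContours(m,0,1);m=cv2.drawContours(np.zeros_like(m),[max(cs,key=cv2.contourArea)],-1,255,-1)
    v,u=np.where(m>0);P=np.array([ray(f,a,b,95)[:2] for a,b in zip(u,v)])
    r=np.hypot(*(P-hp).T);A=P[(r>36)&(r<100)].astype(np.float32)
    l=cv2.fitLine(A,cv2.DIST_HUBER,0,.01,.01).ravel();an=np.degrees(np.arctan2(l[1],l[0]))
    n=np.array([-l[1],l[0]]);print('ang',an%180,'offset of hub from line',n@(hp-l[2:]),'centroid',A.mean(0),'tip r',r.max())
go(f,f['image'],(175,140,275,225),np.array([559.5,87]))
g=grab('side');go(g,g['image'],(225,130,300,205),np.array([559.5,87]))
print(ray(f,221.0,169.9,97), ray(g,220+340/7-.5,130+197/7-.5,97))
E
```

```text
ang 111.68904 offset of hub from line 2.421951181534496 centroid [531.58844 150.50897] tip r 101.07748895915478
ang 95.23529 offset of hub from line 17.67891059277372 centroid [536.61664 154.94513] tip r 173.18788809093795
[559.01138485  86.66023601  97.        ] [562.30490034  90.75611225  97.        ]
```

```bash
python3 - <<'E'
from h import *
line(.45,[470,125,165],46)
line(.45,[528.7,159.5,130],23)
line(.45,[528.7,159.5,70],23)
E
```

```text
[[0.45, [7.0, 11.5, -9.4], [0, 0, 0.1466]], [0.45, [14.0, 22.9, -18.8], [0, 0, 0.2932]], [0.45, [21.0, 34.4, -28.2], [0, 0, 0.4398]], [0.45, [28.0, 45.8, -37.6], [0, 0, 0.5864]], [0.45, [35.0, 57.3, -47.0], [0, 0, 0.733]]]
[[0.45, [13.1, 3.7, 7.0], [0, 0, 0.0803]], [0.45, [26.2, 7.3, 14.0], [0, 0, 0.1606]], [0.45, [39.4, 11.0, 21.0], [0, 0, 0.2409]], [0.45, [52.5, 14.6, 28.0], [0, 0, 0.3211]], [0.45, [65.6, 18.3, 35.0], [0, 0, 0.4014]]]
[[0.45, [-0.0, -0.0, 12.0], [0, 0, -0.0]], [0.45, [-0.0, -0.0, 24.0], [0, 0, -0.0]], [0.45, [-0.0, -0.0, 36.0], [0, 0, -0.0]], [0.45, [-0.0, -0.0, 48.0], [0, 0, -0.0]], [0.45, [-0.0, -0.0, 60.0], [0, 0, -0.0]]]
```

drive_tool --series '[[0.45, [7.0, 11.5, -9.4], [0, 0, 0.1466]], [0.45, [14.0, 22.9, -18.8], [0, 0, 0.2932]], [0.45, [21.0, 34.4, -28.2], [0, 0, 0.4398]], [0.45, [28.0, 45.8, -37.6], [0, 0, 0.5864]], [0.45, [35.0, 57.3, -47.0], [0, 0, 0.733]]]'

```text
time_s: 5.15
ee_pos: [469.4, 125.4, 164.2]
ee_rot: [-179.9, 0.1, 45.7]
force: [0.3, 0.4, -1.1]
gripper_width: 49.9
```

drive_tool --series '[[0.45, [13.1, 3.7, 7.0], [0, 0, 0.0803]], [0.45, [26.2, 7.3, 14.0], [0, 0, 0.1606]], [0.45, [39.4, 11.0, 21.0], [0, 0, 0.2409]], [0.45, [52.5, 14.6, 28.0], [0, 0, 0.3211]], [0.45, [65.6, 18.3, 35.0], [0, 0, 0.4014]]]'

```text
time_s: 5.65
ee_pos: [528.1, 159.9, 128.2]
ee_rot: [-180.0, 0.2, 22.8]
force: [0.1, 0.4, -0.0]
gripper_width: 50.3
```

```bash
python3 - <<'E'
from h import *
s=env.state();print(s['time_s'],s['ee_pos'],s['ee_rot'])
for n,r in(('side',(100,200,220,310)),):
    f=grab(n,n+'4.png');a=cv2.imread('pics/%s4.png'%n)[r[0]:r[1],r[2]:r[3]];cv2.imwrite('pics/%s4c.png'%n,cv2.resize(a,None,fx=6,fy=6,interpolation=cv2.INTER_CUBIC))
E
```

```text
5.65 [528.13192885 159.90492076 128.23179388] [-1.79988639e+02  1.62427918e-01  2.28130776e+01]
```

View pics/side4c.png

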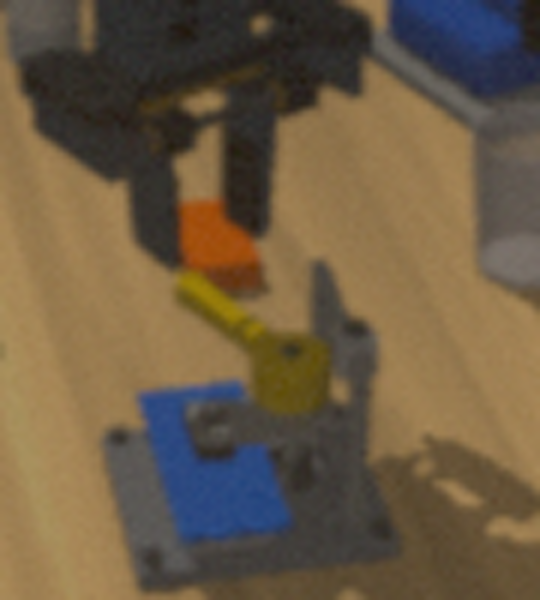

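The open fingers are above and on both sides of the arm, with tips at crop (160,255) and (250,235) and the arm between them. I'll go down and pinch gently.

drive_tool --series '[[0.45, [0, 0, 15], [0, 0, 0]], [0.45, [0, 0, 30], [0, 0, 0]], [0.45, [0, 0, 45], [0, 0, 0]], [0.45, [0, 0, 60], [0, 0, 0]], [0.45, [0, 0, 60], [0, 0, 0]]]'

```text
time_s: 6.2
ee_pos: [525.8, 159.0, 67.5]
ee_rot: [-180.0, 0.4, 23.1]
force: [-0.5, 0.0, -0.3]
gripper_width: 50.3
```

drive_tool --series '[[1, [0, 0, 0], [0, 0, 0]], [1, [0, 0, 0], [0, 0, 0]], [1, [0, 0, 0], [0, 0, 0]], [1, [0, 0, 0], [0, 0, 0]], [1, [0, 0, 0], [0, 0, 0]]]' --squeeze 20

```text
time_s: 6.7
ee_pos: [528.8, 160.1, 71.1]
ee_rot: [180.0, -0.1, 23.0]
force: [3.6, 1.9, 0.8]
gripper_width: 13.9
```

```bash
cat >> h.py <<'E'
H=np.array([560.,88.])
def arc(g,dyaw,dz=0,n=5,commit=True,H=H):
    c=getc();p=np.array(c['p']);o=[]
    for i in range(1,6):
        t=min(i/n,1);a=np.radians(dyaw*t);M=np.array([[np.cos(a),-np.sin(a)],[np.sin(a),np.cos(a)]])
        o.append((np.r_[H+M@(p[:2]-H),p[2]+dz*t],c['yaw']+dyaw*t))
    rows(g,o,commit)
E
python3 - <<'E'
from h import *
line(1,[528.7,159.5,78.5],23)
for i in range(3): arc(1,37.5)
E
```

```text
[[1, [0.0, 0.0, -1.7], [0, 0, -0.0]], [1, [0.0, 0.0, -3.4], [0, 0, -0.0]], [1, [0.0, 0.0, -5.1], [0, 0, -0.0]], [1, [0.0, 0.0, -6.8], [0, 0, -0.0]], [1, [0.0, 0.0, -8.5], [0, 0, -0.0]]]
[[1, [-10.2, 0.8, 0.0], [0, 0, -0.1309]], [1, [-20.2, 2.9, 0.0], [0, 0, -0.2618]], [1, [-29.8, 6.3, 0.0], [0, 0, -0.3927]], [1, [-38.9, 10.9, 0.0], [0, 0, -0.5236]], [1, [-47.3, 16.7, 0.0], [0, 0, -0.6545]]]
[[1, [-10.2, 0.8, 0.0], [0, 0, -0.1309]], [1, [-20.2, 2.9, 0.0], [0, 0, -0.2618]], [1, [-29.8, 6.3, 0.0], [0, 0, -0.3927]], [1, [-38.9, 10.9, 0.0], [0, 0, -0.5236]], [1, [-47.3, 16.7, 0.0], [0, 0, -0.6545]]]
[[1, [-10.2, 0.8, 0.0], [0, 0, -0.1309]], [1, [-20.2, 2.9, 0.0], [0, 0, -0.2618]], [1, [-29.8, 6.3, 0.0], [0, 0, -0.3927]], [1, [-38.9, 10.9, 0.0], [0, 0, -0.5236]], [1, [-47.3, 16.7, 0.0], [0, 0, -0.6545]]]
```

drive_tool --series '[[1, [0, 0, 0], [0, 0, 0]], [1, [0, 0, -2.5], [0, 0, 0]], [1, [0, 0, -5], [0, 0, 0]], [1, [0, 0, -7.5], [0, 0, 0]], [1, [0, 0, -8.5], [0, 0, 0]]]' --squeeze 30

```text
time_s: 7.2
ee_pos: [528.9, 160.0, 79.2]
ee_rot: [180.0, -0.1, 23.0]
force: [6.1, 1.0, -6.3]
gripper_width: 13.7
```

drive_tool --series '[[1, [-10.2, 0.8, 0.0], [0, 0, -0.1309]], [1, [-20.2, 2.9, 0.0], [0, 0, -0.2618]], [1, [-29.8, 6.3, 0.0], [0, 0, -0.3927]], [1, [-38.9, 10.9, 0.0], [0, 0, -0.5236]], [1, [-47.3, 16.7, 0.0], [0, 0, -0.6545]]]'

```text
time_s: 7.7
ee_pos: [491.5, 126.0, 79.1]
ee_rot: [179.9, -0.1, 60.8]
force: [6.3, 1.6, -5.8]
gripper_width: 13.8
```

```bash
python3 - <<'E'
from h import *
s=env.state();print(s['time_s'],s['ee_pos'],s['ee_rot'],s['force'],s['torque'])
f=grab('side','side5.png');r=(100,200,220,310);a=cv2.imread('pics/side5.png')[r[0]:r[1],r[2]:r[3]];cv2.imwrite('pics/side5c.png',cv2.resize(a,None,fx=6,fy=6,interpolation=cv2.INTER_CUBIC))
E
```

```text
7.7 [491.53371918 126.02745522  79.11222463] [ 1.79941532e+02 -6.40277389e-02  6.08243005e+01] [ 6.33164941  1.58950042 -5.82210275] [ 0.23510363 -1.03423194  0.2643055 ]
```

View pics/side5c.png

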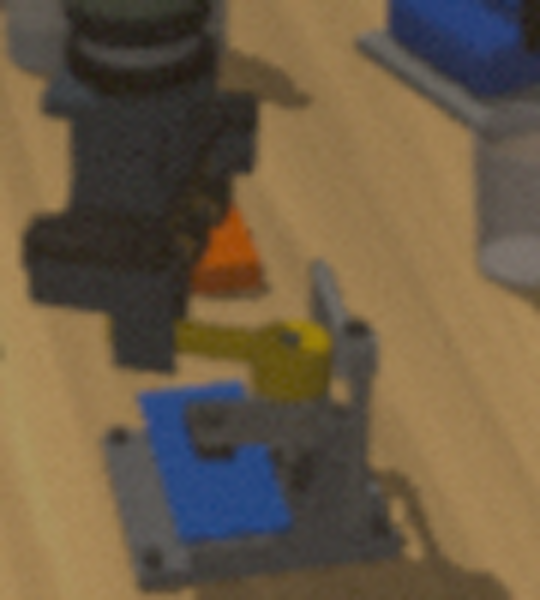

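The lever swung along freely (arm at crop 215,340) and the plate hasn't moved. I'll keep swinging.

drive_tool --series '[[1, [-10.2, 0.8, 0.0], [0, 0, -0.1309]], [1, [-20.2, 2.9, 0.0], [0, 0, -0.2618]], [1, [-29.8, 6.3, 0.0], [0, 0, -0.3927]], [1, [-38.9, 10.9, 0.0], [0, 0, -0.5236]], [1, [-47.3, 16.7, 0.0], [0, 0, -0.6545]]]'

```text
time_s: 8.25
ee_pos: [482.7, 76.7, 79.1]
ee_rot: [179.9, -0.1, 98.3]
force: [5.3, 1.6, -6.6]
gripper_width: 13.5
```

drive_tool --series '[[1, [-10.2, 0.8, 0.0], [0, 0, -0.1309]], [1, [-20.2, 2.9, 0.0], [0, 0, -0.2618]], [1, [-29.8, 6.3, 0.0], [0, 0, -0.3927]], [1, [-38.9, 10.9, 0.0], [0, 0, -0.5236]], [1, [-47.3, 16.7, 0.0], [0, 0, -0.6545]]]'

```text
time_s: 8.75
ee_pos: [505.5, 32.2, 78.9]
ee_rot: [180.0, -0.1, 135.7]
force: [4.5, 1.6, -6.8]
gripper_width: 14.0
```

```bash
python3 - <<'E'
from h import *
c=getc();print(c)
p=np.array(c['p'])+[1.3,.4,0];p[2]=69.5
line(1,p,c['yaw'],n=4)
E
```

```text
{'p': [505.9206048584703, 31.720705218292856, 78.5], 'yaw': 135.5}
[[1, [-0.2, 0.3, 2.2], [0, 0, -0.0]], [1, [-0.3, 0.6, 4.5], [0, 0, -0.0]], [1, [-0.5, 0.9, 6.8], [0, 0, -0.0]], [1, [-0.6, 1.2, 9.0], [0, 0, -0.0]], [1, [-0.6, 1.2, 9.0], [0, 0, -0.0]]]
```

drive_tool --series '[[1, [-0.2, 0.3, 2.2], [0, 0, 0]], [1, [-0.3, 0.6, 4.5], [0, 0, 0]], [1, [-0.5, 0.9, 6.8], [0, 0, 0]], [1, [-0.6, 1.2, 9.0], [0, 0, 0]], [1, [-0.6, 1.2, 9.0], [0, 0, 0]]]'

```text
time_s: 9.25
ee_pos: [505.6, 32.3, 70.9]
ee_rot: [-179.9, -0.0, 135.5]
force: [-2.5, -1.4, 4.2]
gripper_width: 13.9
```

```bash
sed -i 's/^H=.*/H=np.array([561.3,88.4])/' h.py; cat >> h.py <<'E'
def tq():
    s=env.state();F=np.array(s['force']);M=np.array(s['torque']);r=s['ee_pos'][:2]-H
    ang=np.degrees(np.arctan2(r[1],r[0]));t=np.array([r[1],-r[0]])/np.hypot(*r) # cw dir
    Fm=-F # on lever
    print('t %.2f ang %.1f yaw %.1f r %.1f z %.1f | F_cw on lever %.2f rad %.2f fz %.2f Mz %.3f | torque_cw %.3f w %.1f'%(s['time_s'],ang,s['ee_rot'][2],np.hypot(*r),s['ee_pos'][2],Fm[:2]@t,Fm[:2]@r/np.hypot(*r),F[2],M[2],Fm[:2]@t*np.hypot(*r)/1000+M[2],s['gripper_width']))
E
python3 - <<'E'
from h import *
tq();c=getc();c['p'][2]=70.5;setc(c['p'],c['yaw']);print(c)
arc(1,-30);arc(1,-30);arc(1,-10)
E
```

```text
t 9.25 ang -134.8 yaw 135.5 r 79.1 z 70.9 | F_cw on lever -0.80 rad -2.78 fz 4.20 Mz 0.064 | torque_cw 0.001 w 13.9
{'p': [507.2206048584703, 32.120705218292855, 70.5], 'yaw': 135.5}
[[1, [8.2, 0.3, 0.0], [0, 0, 0.1047]], [1, [16.2, 1.5, 0.0], [0, 0, 0.2094]], [1, [24.2, 3.5, 0.0], [0, 0, 0.3142]], [1, [31.8, 6.4, 0.0], [0, 0, 0.4189]], [1, [39.1, 10.0, 0.0], [0, 0, 0.5236]]]
[[1, [8.2, 0.3, 0.0], [0, 0, 0.1047]], [1, [16.2, 1.5, 0.0], [0, 0, 0.2094]], [1, [24.2, 3.5, 0.0], [0, 0, 0.3142]], [1, [31.8, 6.4, 0.0], [0, 0, 0.4189]], [1, [39.1, 10.0, 0.0], [0, 0, 0.5236]]]
[[1, [2.7, 0.0, 0.0], [0, 0, 0.0349]], [1, [5.4, 0.1, 0.0], [0, 0, 0.0698]], [1, [8.2, 0.3, 0.0], [0, 0, 0.1047]], [1, [10.9, 0.6, 0.0], [0, 0, 0.1396]], [1, [13.6, 1.0, 0.0], [0, 0, 0.1745]]]
```

drive_tool --series '[[1, [8.2, 0.3, -0.5], [0, 0, 0.1047]], [1, [16.2, 1.5, -1.0], [0, 0, 0.2094]], [1, [24.2, 3.5, -1.0], [0, 0, 0.3142]], [1, [31.8, 6.4, -1.0], [0, 0, 0.4189]], [1, [39.1, 10.0, -1.0], [0, 0, 0.5236]]]'

```text
time_s: 9.75
ee_pos: [485.0, 67.1, 71.1]
ee_rot: [-179.9, 0.1, 105.4]
force: [2.0, -0.3, -4.4]
gripper_width: 13.7
```

```bash
python3 -c "
from h import *
tq()"
```

```text
t 9.75 ang -164.4 yaw 105.4 r 79.2 z 71.1 | F_cw on lever 0.86 rad 1.79 fz -4.43 Mz 0.500 | torque_cw 0.568 w 13.7
```

drive_tool --series '[[1, [8.2, 0.3, 0.0], [0, 0, 0.1047]], [1, [16.2, 1.5, 0.0], [0, 0, 0.2094]], [1, [24.2, 3.5, 0.0], [0, 0, 0.3142]], [1, [31.8, 6.4, 0.0], [0, 0, 0.4189]], [1, [39.1, 10.0, 0.0], [0, 0, 0.5236]]]'

```text
time_s: 10.25
ee_pos: [484.4, 107.5, 71.0]
ee_rot: [-180.0, 0.1, 75.4]
force: [2.2, -0.9, -4.1]
gripper_width: 13.8
```

```bash
python3 -c "
from h import *
tq()
f=grab('side','side6.png');r=(100,200,220,310);a=cv2.imread('pics/side6.png')[r[0]:r[1],r[2]:r[3]];cv2.imwrite('pics/side6c.png',cv2.resize(a,None,fx=6,fy=6,interpolation=cv2.INTER_CUBIC))
"
```

```text
t 10.25 ang 166.0 yaw 75.4 r 79.2 z 71.0 | F_cw on lever 0.31 rad 2.31 fz -4.14 Mz 0.560 | torque_cw 0.585 w 13.8
```

View pics/side6c.png

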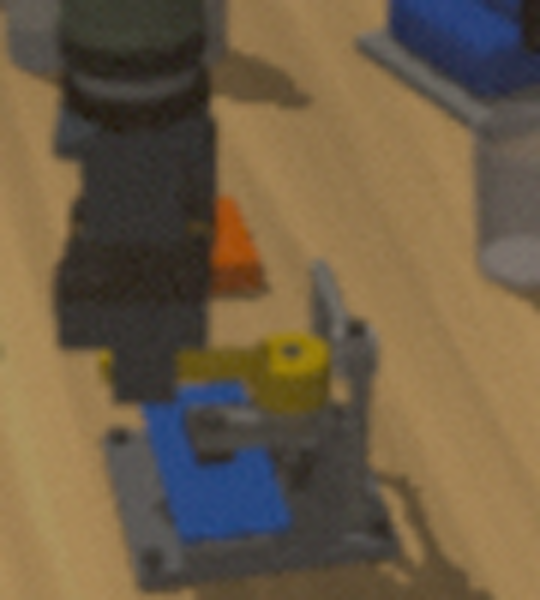

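drive_tool --series '[[1, [2.7, 0.0, 0.5], [0, 0, 0.0349]], [1, [5.4, 0.1, 0.5], [0, 0, 0.0698]], [1, [8.2, 0.3, 0.5], [0, 0, 0.1047]], [1, [10.9, 0.6, 0.5], [0, 0, 0.1396]], [1, [13.6, 1.0, 0.5], [0, 0, 0.1745]]]' --squeeze 6

```text
time_s: 10.8
ee_pos: [488.3, 119.0, 70.8]
ee_rot: [-180.0, 0.2, 65.6]
force: [-1.2, -4.6, 0.7]
gripper_width: 14.8
```

```bash
python3 -c "
from h import *
tq();c=getc();c['p'][2]=70;setc(c['p'],c['yaw']);print(c)
arc(1,-10)"
```

```text
t 10.80 ang 157.3 yaw 65.6 r 79.1 z 70.8 | F_cw on lever 4.72 rad 0.69 fz 0.67 Mz 0.222 | torque_cw 0.595 w 14.8
{'p': [489.9185195133235, 119.96935608355362, 70], 'yaw': 65.5}
[[1, [2.7, 0.0, 0.0], [0, 0, 0.0349]], [1, [5.4, 0.1, 0.0], [0, 0, 0.0698]], [1, [8.2, 0.3, 0.0], [0, 0, 0.1047]], [1, [10.9, 0.6, 0.0], [0, 0, 0.1396]], [1, [13.6, 1.0, 0.0], [0, 0, 0.1745]]]
```

drive_tool --series '[[1, [2.7, 0, 0], [0, 0, 0.0349]], [1, [5.4, 0.1, 0], [0, 0, 0.0698]], [1, [8.2, 0.3, 0], [0, 0, 0.1047]], [1, [10.9, 0.6, 0], [0, 0, 0.1396]], [1, [13.6, 1.0, 0], [0, 0, 0.1745]]]'

```text
time_s: 11.3
ee_pos: [494.6, 130.8, 70.8]
ee_rot: [-180.0, 0.2, 55.6]
force: [-2.2, -3.9, 1.5]
gripper_width: 15.0
```

```bash
python3 -c "
from h import *
tq()"
```

```text
t 11.30 ang 147.5 yaw 55.6 r 79.1 z 70.8 | F_cw on lever 4.47 rad 0.29 fz 1.53 Mz 0.204 | torque_cw 0.557 w 15.0
```

drive_tool --series '[[1, [2.7, 0, 0], [0, 0, 0.0349]], [1, [5.4, 0.1, 0], [0, 0, 0.0698]], [1, [8.2, 0.3, 0], [0, 0, 0.1047]], [1, [10.9, 0.6, 0], [0, 0, 0.1396]], [1, [13.6, 1.0, 0], [0, 0, 0.1745]]]'

```text
time_s: 11.8
ee_pos: [502.8, 141.5, 70.8]
ee_rot: [-180.0, 0.3, 45.6]
force: [-1.9, -3.5, 1.2]
gripper_width: 14.7
```

```bash
python3 -c "
from h import *
tq();arc(1,-10,commit=False);c=getc()
arc(1,-10)
f=grab('side','side7.png');r=(100,200,220,310);a=cv2.imread('pics/side7.png')[r[0]:r[1],r[2]:r[3]];cv2.imwrite('pics/side7c.png',cv2.resize(a,None,fx=6,fy=6,interpolation=cv2.INTER_CUBIC))
"
```

```text
t 11.80 ang 137.8 yaw 45.6 r 79.0 z 70.8 | F_cw on lever 3.87 rad 0.98 fz 1.24 Mz 0.267 | torque_cw 0.573 w 14.7
[[1, [2.7, 0.0, 0.0], [0, 0, 0.0349]], [1, [5.4, 0.1, 0.0], [0, 0, 0.0698]], [1, [8.2, 0.3, 0.0], [0, 0, 0.1047]], [1, [10.9, 0.6, 0.0], [0, 0, 0.1396]], [1, [13.6, 1.0, 0.0], [0, 0, 0.1745]]]
[[1, [2.7, 0.0, 0.0], [0, 0, 0.0349]], [1, [5.4, 0.1, 0.0], [0, 0, 0.0698]], [1, [8.2, 0.3, 0.0], [0, 0, 0.1047]], [1, [10.9, 0.6, 0.0], [0, 0, 0.1396]], [1, [13.6, 1.0, 0.0], [0, 0, 0.1745]]]
```

View pics/side7c.png

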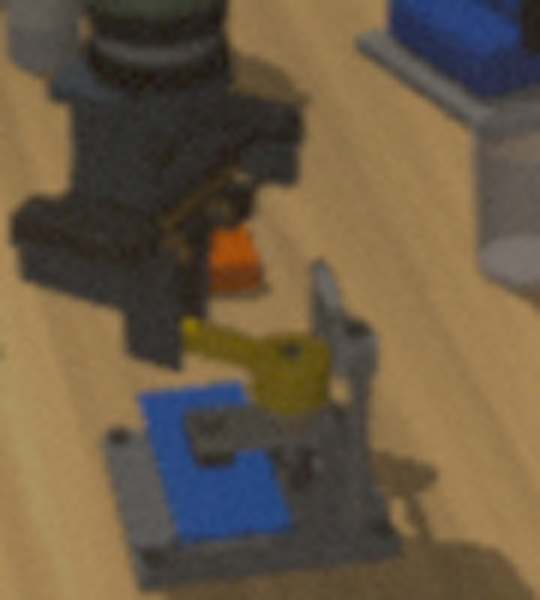

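drive_tool --series '[[0.76, [2.7, 0, 0], [0, 0, 0.0349]], [0.76, [5.4, 0.1, 0], [0, 0, 0.0698]], [0.76, [8.2, 0.3, 0], [0, 0, 0.1047]], [0.76, [10.9, 0.6, 0], [0, 0, 0.1396]], [0.76, [13.6, 1.0, 0], [0, 0, 0.1745]]]'

```text
time_s: 12.35
ee_pos: [512.9, 150.1, 70.6]
ee_rot: [180.0, 0.3, 35.6]
force: [-2.7, -7.1, 2.3]
gripper_width: 21.6
```

```bash
python3 -c "
from h import *
tq();arc(.76,-6)"
```

```text
t 12.35 ang 128.1 yaw 35.6 r 78.4 z 70.6 | F_cw on lever 6.50 rad 3.89 fz 2.28 Mz 0.118 | torque_cw 0.628 w 21.6
[[0.76, [1.6, -0.0, -0.0], [0, 0, 0.0209]], [0.76, [3.3, 0.0, 0.0], [0, 0, 0.0419]], [0.76, [4.9, 0.1, 0.0], [0, 0, 0.0628]], [0.76, [6.5, 0.2, 0.0], [0, 0, 0.0838]], [0.76, [8.2, 0.3, 0.0], [0, 0, 0.1047]]]
```

drive_tool --series '[[0.76, [1.6, 0, 0], [0, 0, 0.0209]], [0.76, [3.3, 0, 0], [0, 0, 0.0419]], [0.76, [4.9, 0.1, 0], [0, 0, 0.0628]], [0.76, [6.5, 0.2, 0], [0, 0, 0.0838]], [0.76, [8.2, 0.3, 0], [0, 0, 0.1047]]]'

```text
time_s: 12.85
ee_pos: [519.4, 154.6, 70.6]
ee_rot: [180.0, 0.3, 29.6]
force: [-3.5, -6.2, 3.1]
gripper_width: 22.1
```

```bash
python3 -c "
from h import *
tq();arc(.76,-6)
f=grab('side','side8.png');r=(140,190,240,290);a=cv2.imread('pics/side8.png')[r[0]:r[1],r[2]:r[3]];b=cv2.imread('pics/side3.png')[r[0]:r[1],r[2]:r[3]];cv2.imwrite('pics/side8c.png',cv2.resize(np.hstack([b,a]),None,fx=8,fy=8,interpolation=cv2.INTER_CUBIC))
"
```

```text
t 12.85 ang 122.4 yaw 29.6 r 78.4 z 70.6 | F_cw on lever 6.28 rad 3.41 fz 3.13 Mz 0.118 | torque_cw 0.609 w 22.1
[[0.76, [1.6, -0.0, -0.0], [0, 0, 0.0209]], [0.76, [3.3, 0.0, 0.0], [0, 0, 0.0419]], [0.76, [4.9, 0.1, 0.0], [0, 0, 0.0628]], [0.76, [6.5, 0.2, 0.0], [0, 0, 0.0838]], [0.76, [8.2, 0.3, 0.0], [0, 0, 0.1047]]]
```

View pics/side8c.png

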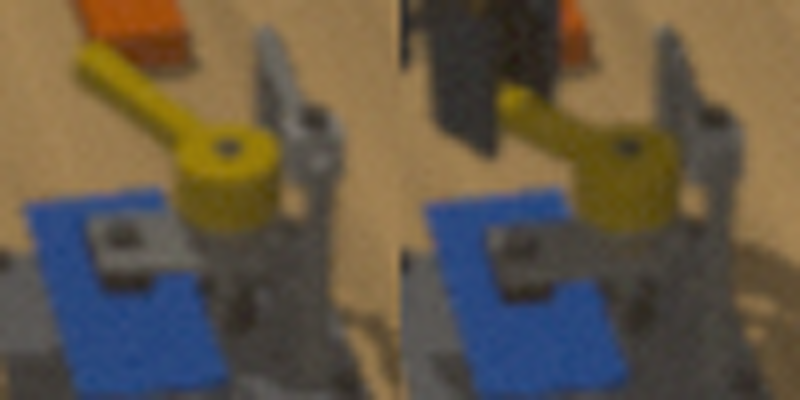

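drive_tool --series '[[0.76, [1.6, 0, 0], [0, 0, 0.0209]], [0.76, [3.3, 0, 0], [0, 0, 0.0419]], [0.76, [4.9, 0.1, 0], [0, 0, 0.0628]], [0.76, [6.5, 0.2, 0], [0, 0, 0.0838]], [0.76, [8.2, 0.3, 0], [0, 0, 0.1047]]]'

```text
time_s: 13.4
ee_pos: [526.4, 158.4, 70.6]
ee_rot: [179.9, 0.4, 23.6]
force: [-3.9, -5.3, 3.2]
gripper_width: 22.5
```

```bash
python3 -c "
from h import *
tq();arc(.76,-8)"
```

```text
t 13.40 ang 116.5 yaw 23.6 r 78.2 z 70.6 | F_cw on lever 5.91 rad 3.02 fz 3.23 Mz 0.151 | torque_cw 0.613 w 22.5
[[0.76, [2.2, 0.0, 0.0], [0, 0, 0.0279]], [0.76, [4.4, 0.1, 0.0], [0, 0, 0.0559]], [0.76, [6.5, 0.2, 0.0], [0, 0, 0.0838]], [0.76, [8.7, 0.4, 0.0], [0, 0, 0.1117]], [0.76, [10.9, 0.6, 0.0], [0, 0, 0.1396]]]
```

drive_tool --series '[[0.76, [2.2, 0, 0], [0, 0, 0.0279]], [0.76, [4.4, 0.1, 0], [0, 0, 0.0559]], [0.76, [6.5, 0.2, 0], [0, 0, 0.0838]], [0.76, [8.7, 0.4, 0], [0, 0, 0.1117]], [0.76, [10.9, 0.6, 0], [0, 0, 0.1396]]]'

```text
time_s: 13.9
ee_pos: [536.3, 162.4, 70.6]
ee_rot: [179.9, 0.4, 15.6]
force: [-4.5, -5.5, 3.9]
gripper_width: 22.1
```

```bash
python3 -c "
from h import *
tq();arc(.76,-8)"
```

```text
t 13.90 ang 108.7 yaw 15.6 r 78.1 z 70.6 | F_cw on lever 6.05 rad 3.80 fz 3.86 Mz 0.080 | torque_cw 0.553 w 22.1
[[0.76, [2.2, 0.0, 0.0], [0, 0, 0.0279]], [0.76, [4.4, 0.1, 0.0], [0, 0, 0.0559]], [0.76, [6.5, 0.2, 0.0], [0, 0, 0.0838]], [0.76, [8.7, 0.4, 0.0], [0, 0, 0.1117]], [0.76, [10.9, 0.6, 0.0], [0, 0, 0.1396]]]
```

drive_tool --series '[[0.76, [2.2, 0, -0.5], [0, 0, 0.0279]], [0.76, [4.4, 0.1, -0.5], [0, 0, 0.0559]], [0.76, [6.5, 0.2, -0.5], [0, 0, 0.0838]], [0.76, [8.7, 0.4, -0.5], [0, 0, 0.1117]], [0.76, [10.9, 0.6, -0.5], [0, 0, 0.1396]]]'

```text
time_s: 14.4
ee_pos: [546.4, 164.9, 70.6]
ee_rot: [179.9, 0.4, 7.6]
force: [-5.4, -3.0, 2.0]
gripper_width: 22.2
```

```bash
python3 -c "
from h import *
tq();c=getc();c['p'][2]=70.5;setc(c['p'],c['yaw']);print(c);arc(.76,-8)"
```

```text
t 14.40 ang 101.0 yaw 7.6 r 77.9 z 70.6 | F_cw on lever 5.87 rad 1.92 fz 1.99 Mz 0.129 | torque_cw 0.587 w 22.2
{'p': [536.9970702963033, 162.57080023713618, 70.5], 'yaw': 17.5}
[[0.76, [2.2, 0.0, 0.0], [0, 0, 0.0279]], [0.76, [4.4, 0.1, 0.0], [0, 0, 0.0559]], [0.76, [6.5, 0.2, 0.0], [0, 0, 0.0838]], [0.76, [8.7, 0.4, 0.0], [0, 0, 0.1117]], [0.76, [10.9, 0.6, 0.0], [0, 0, 0.1396]]]
```

```bash
python3 -c "
from h import *
arc(.76,-10);print(getc());arc(.76,-8)"
```

```text
[[0.76, [2.7, 0.0, 0.0], [0, 0, 0.0349]], [0.76, [5.4, 0.1, 0.0], [0, 0, 0.0698]], [0.76, [8.2, 0.3, 0.0], [0, 0, 0.1047]], [0.76, [10.9, 0.6, 0.0], [0, 0, 0.1396]], [0.76, [13.6, 1.0, 0.0], [0, 0, 0.1745]]]
{'p': [561.1065780999006, 166.45064117589646, 70.5], 'yaw': -0.5}
[[0.76, [2.2, 0.0, 0.0], [0, 0, 0.0279]], [0.76, [4.4, 0.1, 0.0], [0, 0, 0.0559]], [0.76, [6.5, 0.2, 0.0], [0, 0, 0.0838]], [0.76, [8.7, 0.4, 0.0], [0, 0, 0.1117]], [0.76, [10.9, 0.6, 0.0], [0, 0, 0.1396]]]
```

drive_tool --series '[[0.76, [2.2, 0, 0], [0, 0, 0.0279]], [0.76, [4.4, 0.1, 0], [0, 0, 0.0559]], [0.76, [6.5, 0.2, 0], [0, 0, 0.0838]], [0.76, [8.7, 0.4, 0], [0, 0, 0.1117]], [0.76, [10.9, 0.6, 0], [0, 0, 0.1396]]]'

```text
time_s: 14.9
ee_pos: [557.1, 166.0, 70.7]
ee_rot: [179.9, 0.4, -0.4]
force: [-4.8, -2.8, 2.7]
gripper_width: 22.1
```

```bash
python3 -c "
from h import *
tq();
f=grab('side','side9.png');r=(140,190,240,290);a=cv2.imread('pics/side9.png')[r[0]:r[1],r[2]:r[3]];cv2.imwrite('pics/side9c.png',cv2.resize(a,None,fx=8,fy=8,interpolation=cv2.INTER_CUBIC))
"
```

```text
t 14.90 ang 93.1 yaw -0.4 r 77.7 z 70.7 | F_cw on lever 4.92 rad 2.50 fz 2.71 Mz 0.098 | torque_cw 0.480 w 22.1
```

View pics/side9c.png

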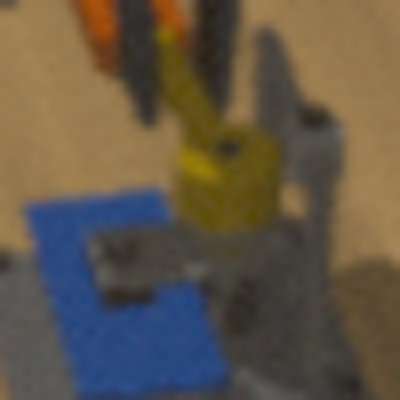

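drive_tool --series '[[0.76, [2.2, 0, 0], [0, 0, 0.0279]], [0.76, [4.4, 0.1, 0], [0, 0, 0.0559]], [0.76, [6.5, 0.2, 0], [0, 0, 0.0838]], [0.76, [8.7, 0.4, 0], [0, 0, 0.1117]], [0.76, [10.9, 0.6, 0], [0, 0, 0.1396]]]'

```text
time_s: 15.45
ee_pos: [567.2, 165.7, 70.6]
ee_rot: [179.8, 0.5, -8.5]
force: [-7.6, -1.1, 4.3]
gripper_width: 22.1
```

```bash
python3 -c "
from h import *
print(getc());tq()"
```

```text
{'p': [571.9710102329071, 165.7179768269267, 70.5], 'yaw': -8.5}
t 15.45 ang 85.6 yaw -8.5 r 77.5 z 70.6 | F_cw on lever 7.50 rad 1.65 fz 4.26 Mz 0.143 | torque_cw 0.724 w 22.1
```

```bash
python3 -c "
from h import *
arc(.76,-3)"
```

```text
[[0.76, [0.8, -0.0, -0.0], [0, 0, 0.0105]], [0.76, [1.6, -0.0, -0.0], [0, 0, 0.0209]], [0.76, [2.5, 0.0, 0.0], [0, 0, 0.0314]], [0.76, [3.3, 0.0, 0.0], [0, 0, 0.0419]], [0.76, [4.1, 0.1, 0.0], [0, 0, 0.0524]]]
```

drive_tool --series '[[0.76, [0.8, 0, 0], [0, 0, 0.0105]], [0.76, [1.6, 0, 0], [0, 0, 0.0209]], [0.76, [2.5, 0, 0], [0, 0, 0.0314]], [0.76, [3.3, 0, 0], [0, 0, 0.0419]], [0.76, [4.1, 0.1, 0], [0, 0, 0.0524]]]'

```text
time_s: 15.95
ee_pos: [570.8, 165.3, 70.6]
ee_rot: [179.8, 0.6, -11.4]
force: [-9.4, -1.0, 3.7]
gripper_width: 21.8
```

```bash
python3 -c "
from h import *
tq()
arc(.76,-3)"
```

```text
t 15.95 ang 83.0 yaw -11.4 r 77.4 z 70.6 | F_cw on lever 9.23 rad 2.17 fz 3.66 Mz 0.160 | torque_cw 0.874 w 21.8
[[0.76, [0.8, -0.0, -0.0], [0, 0, 0.0105]], [0.76, [1.6, -0.0, -0.0], [0, 0, 0.0209]], [0.76, [2.5, 0.0, 0.0], [0, 0, 0.0314]], [0.76, [3.3, 0.0, 0.0], [0, 0, 0.0419]], [0.76, [4.1, 0.1, 0.0], [0, 0, 0.0524]]]
```

drive_tool --series '[[0.76, [0.4, 0, 0], [0, 0, 0.005]], [0.76, [0.8, 0, 0], [0, 0, 0.01]], [0.76, [1.2, 0, 0], [0, 0, 0.015]], [0.76, [1.6, 0, 0], [0, 0, 0.02]], [0.76, [2.0, 0, 0], [0, 0, 0.026]]]'

```text
time_s: 16.45
ee_pos: [572.5, 165.0, 70.6]
ee_rot: [179.8, 0.6, -12.9]
force: [-8.8, -0.3, 3.7]
gripper_width: 22.0
```

```bash
python3 -c "
from h import *
tq()
f=grab('side','sidea.png');r=(140,190,240,290);a=cv2.imread('pics/sidea.png')[r[0]:r[1],r[2]:r[3]];cv2.imwrite('pics/sideac.png',cv2.resize(a,None,fx=8,fy=8,interpolation=cv2.INTER_CUBIC))
tq()"
```

```text
t 16.45 ang 81.7 yaw -12.9 r 77.4 z 70.6 | F_cw on lever 8.64 rad 1.57 fz 3.74 Mz 0.153 | torque_cw 0.822 w 22.0
t 16.50 ang 81.6 yaw -12.9 r 77.4 z 70.6 | F_cw on lever 8.62 rad 0.94 fz 3.98 Mz 0.152 | torque_cw 0.820 w 21.9
```

View pics/sideac.png

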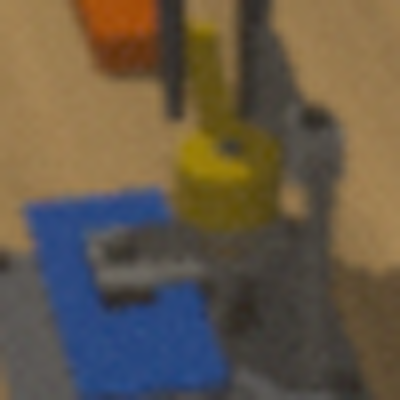

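drive_tool --series '[[0.76, [0.6, 0, 0], [0, 0, 0.007]], [0.76, [1.2, 0, 0], [0, 0, 0.014]], [0.76, [1.8, 0, 0], [0, 0, 0.021]], [0.76, [2.4, 0, 0], [0, 0, 0.028]], [0.76, [3.0, 0, 0], [0, 0, 0.035]]]'

```text
time_s: 17.0
ee_pos: [574.8, 164.6, 70.5]
ee_rot: [179.8, 0.7, -14.9]
force: [-10.9, 1.0, 4.7]
gripper_width: 21.9
```

```bash
python3 -c "
from h import *
tq()"
```

```text
t 17.00 ang 80.0 yaw -14.9 r 77.4 z 70.5 | F_cw on lever 10.94 rad 0.96 fz 4.68 Mz 0.228 | torque_cw 1.074 w 21.9
```

drive_tool --series '[[0.76, [0, 0, 0], [0, 0, 0]], [0.76, [0, 0, 0], [0, 0, 0]], [0.76, [0, 0, 0], [0, 0, 0]], [0.76, [0, 0, 0], [0, 0, 0]], [0.76, [0, 0, 0], [0, 0, 0]]]'

```text
time_s: 17.5
ee_pos: [574.8, 164.6, 70.5]
ee_rot: [179.8, 0.7, -14.9]
force: [-9.7, 1.2, 4.4]
gripper_width: 22.3
```

```bash
python3 -c "
from h import *
tq()
for i in range(4): 
  f=grab('top','top%d_b.png'%i);tq()
r=(145,215,175,275);a=cv2.imread('pics/top0_b.png')[r[0]:r[1],r[2]:r[3]];cv2.imwrite('pics/topbc.png',cv2.resize(a,None,fx=7,fy=7,interpolation=cv2.INTER_CUBIC))
f=grab('side','sideb.png');r=(120,190,230,310);a=cv2.imread('pics/sideb.png')[r[0]:r[1],r[2]:r[3]];cv2.imwrite('pics/sidebc.png',cv2.resize(a,None,fx=8,fy=8,interpolation=cv2.INTER_CUBIC))
"
```

```text
t 17.50 ang 79.9 yaw -14.9 r 77.4 z 70.5 | F_cw on lever 9.81 rad 0.50 fz 4.42 Mz 0.173 | torque_cw 0.932 w 22.3
t 17.55 ang 79.9 yaw -14.9 r 77.4 z 70.6 | F_cw on lever 10.22 rad 0.99 fz 3.90 Mz 0.139 | torque_cw 0.930 w 21.9
t 17.60 ang 80.0 yaw -14.9 r 77.4 z 70.5 | F_cw on lever 10.47 rad 0.34 fz 5.09 Mz 0.189 | torque_cw 0.999 w 21.8
t 17.65 ang 79.9 yaw -14.9 r 77.4 z 70.6 | F_cw on lever 9.92 rad 1.20 fz 4.71 Mz 0.207 | torque_cw 0.975 w 22.2
t 17.70 ang 79.9 yaw -14.9 r 77.4 z 70.5 | F_cw on lever 10.01 rad 0.91 fz 3.78 Mz 0.181 | torque_cw 0.956 w 21.8
```

View pics/sidebc.png

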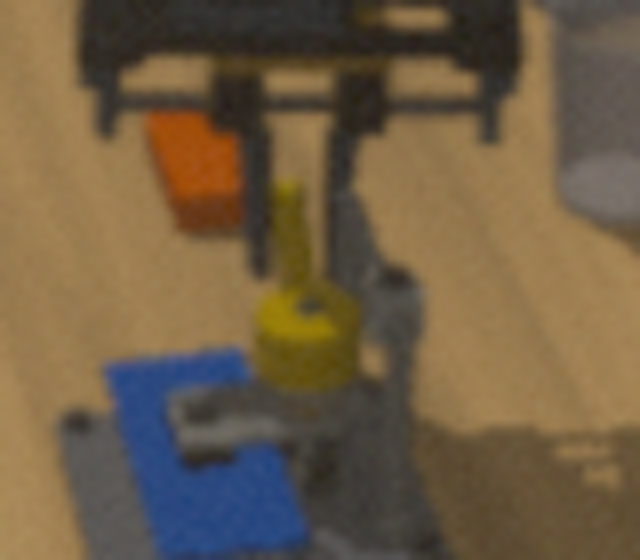

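drive_tool --series '[[0.74, [-3, 0, 0], [0, 0, 0]], [0.72, [-6, 0, 0], [0, 0, 0]], [0.72, [-9, 0, 0], [0, 0, 0]], [0.72, [-9, 0, 0], [0, 0, 0]], [0.72, [-9, 0, 0], [0, 0, 0]]]'

```text
time_s: 18.25
ee_pos: [572.4, 167.4, 71.4]
ee_rot: [-179.9, -0.1, -15.0]
force: [-0.1, 0.3, 0.2]
gripper_width: 25.3
```

Contact is released and the forces are about zero. I'll go straight up, then back away.

drive_tool --series '[[0.72, [0, 0, -10], [0, 0, 0]], [0.72, [0, 0, -30], [0, 0, 0]], [0.72, [0, 0, -60], [0, 0, 0]], [0.72, [0, 0, -100], [0, 0, 0]], [0.72, [0, 0, -140], [0, 0, 0]]]'

```text
time_s: 18.75
ee_pos: [572.1, 167.1, 213.2]
ee_rot: [-180.0, -0.0, -15.0]
force: [1.0, 0.6, 0.2]
gripper_width: 25.4
```

drive_tool --series '[[0.72, [-10, -45, 0], [0, 0, 0]], [0.72, [-20, -90, 0], [0, 0, 0]], [0.72, [-30, -135, 0], [0, 0, 0]], [0.72, [-40, -180, 0], [0, 0, 0]], [0.72, [-45, -200, 0], [0, 0, 0]]]'

```text
time_s: 19.25
ee_pos: [580.1, 376.1, 211.6]
ee_rot: [-179.8, -0.0, -14.8]
force: [0.4, -0.1, -0.4]
gripper_width: 25.5
```

```bash
python3 -c "
from h import *
tq()
f=grab('top','topz.png');r=(145,225,175,265);a=cv2.imread('pics/topz.png')[r[0]:r[1],r[2]:r[3]];A=cv2.resize(a,None,fx=5,fy=5,interpolation=cv2.INTER_CUBIC)
g=grab('side','sidez.png');b=cv2.imread('pics/sidez.png')[130:210,230:300];B=cv2.resize(b,None,fx=5,fy=5,interpolation=cv2.INTER_CUBIC)
cv2.imwrite('pics/z.png',np.hstack([A,B]))
for n,f,roi in(('top',f,(175,145,265,225)),('side',g,(230,130,300,210))):
    ye,bl=masks(f['image']);bl=blob(bl,roi);cs,_=cv2.findContours(bl,0,1);c=max(cs,key=cv2.contourArea)
    for q in cv2.approxPolyDP(cv2.convexHull(c),2.5,True)[:,0]: print(n,q,ray(f,*q,39).round(1))
"
```

```text
t 19.25 ang 86.3 yaw -14.8 r 288.3 z 211.6 | F_cw on lever -0.42 rad 0.05 fz -0.44 Mz -0.025 | torque_cw -0.144 w 25.5
top [248 182] [537.2  13.5  39. ]
top [247 200] [482.9  17.6  39. ]
top [202 199] [490.  148.9  39. ]
top [202 181] [544.5 149.3  39. ]
side [259 165] [543.4 140.6  39. ]
side [267 187] [539.3  13.7  39. ]
side [251 189] [488.1  15.9  39. ]
side [244 166] [492.8 147.2  39. ]
```

View pics/z.png

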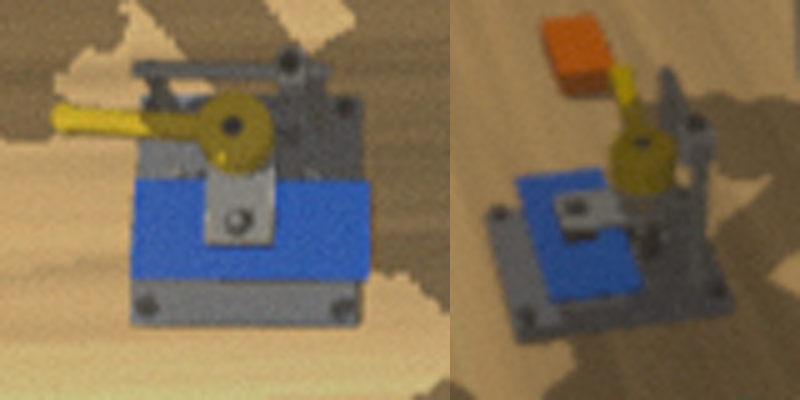

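View pics/topz.png

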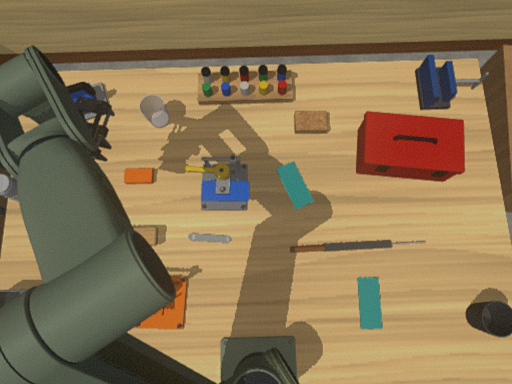

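```bash
python3 -c "
from h import *
s=env.state();print(s['time_s'],s['force'],s['qvel'].round(2));print(env.job_done())"
```

```text
19.35 [-0.28914176 -0.41617992 -1.58783098] [-2.73 -1.56  2.62 -2.01  0.64 -0.96]
the job is handed in; nothing more can be done
None
```

The job is handed in: the blue scraper is clamped against the stop pins, and the yellow lever is dropped on its serrations, pointing left. It took 19.4 s of the 72 s.

- **Seating:** I pushed the scraper back with two fingertips until it stopped hard, with the push rising to about 8 N and no further movement. In the last pictures its rear edge runs parallel to the jig, to within about a degree, at the pin line in both views.
- **Clamping:** I lifted the lever and swung it back five serrations (112.5 degrees). I then turned it clockwise through about 145 degrees in one sweep. Resistance began to rise about 11 to 12 degrees before the end. I stopped at about 10.1 N at the grip, the average of six readings between 9.8 and 10.9 N.
- **Lever:** it ended pointing left, clear of the front edge, so it needed no further lift. The last pictures show no crack. In the last top picture the bystanders look unmoved, as far as they show: the arm hides part of the bamboo brush.

**Torque checks disagreed:**

| Measure | With the plate clear | At the end |
|---|---|---|
| Force at the grip alone, as torque | about 0.46 N m | about 0.78 N m |
| Force plus wrist twist | about 0.58 N m (0.45 at most expected) | about 0.96 N m |

I did not find the cause of the extra torque with the plate clear. The rise in torque and the angle turned after contact put the clamping force at about 100 to 135 N. Taken at face value, the higher figure would mean about 170 N, still below the 200 N cracking point.

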